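Fold the waiter's corkscrew and put it in its slanted case

TASK

Fold both arms of the waiter's corkscrew, the bright lever and the dark foil knife, fully in against its handle. Then lay it in the recess of the slanted wooden case, either way round, so that it lies flat on the recess floor with both arms still folded, and let go. Leave the other kitchen things where they are.

Things in the scene. Friction and masses are not known exactly. Their poses are not given: they have to be found in the camera images.
- corkscrew_mid (a point): Middle of the loose waiter's corkscrew (about 0.33 kg, pale wooden handle on a 128 x 36 x 2.5 mm steel base plate), which lies flat: centre of its folded outline, 10 mm above its underside. Folded: 130 mm along its x, 40 mm along y (handle -13 to +8, lever to +20, knife to -20), 20 mm high. Grasp across the 40 mm; the squeeze also presses nearly folded arms home.
- lever (a joint): Angle of the lever, rad. 0: folded along the handle's +y side (hard stop), pointing to the corkscrew's -x. Grows as it swings out level towards +y (clockwise from above), up to 1.5. Hinge at x +57, y +13.5 mm from corkscrew_mid, axis along z. Turns easily (about 0.2 N at its middle), stays where it is left.
- lever_mid (a point): Point on the lever's centre line 60 mm from its hinge, 10 mm above the worktop. The lever is a bright steel bar 112 mm long, 8 mm thick and 13 mm high.
- knife (a joint): Angle of the foil knife, rad. 0: folded along the handle's -y side (hard stop), pointing to the corkscrew's +x. Grows as it swings out level towards -y (clockwise from above), up to 1.5. Hinge at x -57, y -15.5 mm from corkscrew_mid, axis along z. Turns easily, stays where it is left.
- knife_mid (a point): Point on the knife's centre line 60 mm from its hinge, 10 mm above the worktop. The knife is a dark blunt bar 108 mm long, 5 mm thick and 10 mm high.
- tray: Slanted tray of the fixed wooden case. Origin: centre of the recess floor, 50 mm above the worktop. z: normal of the floor, leaning 27 degrees from vertical towards the low front, which faces roughly to the robot; y: level, along the recess; x: up the slope. Recess 138 mm (y) by 48 mm (x), walls 14 mm high, 10 mm thick; mid-way in both long walls a 70 mm gap for the fingers.
- stand: Wooden foot of the case, fixed, 100 x 176 mm; origin under its centre, straight below the tray's. The tray's slab above it is 96 mm up the slope by 176 mm and 10 mm thick; outside the walls and in their gaps its face is level with the recess floor.
- pinch_pot: Bystander: small dark porcelain pot, 50 mm wide, 29 mm high; origin under its centre.
- water_glass: Bystander: water glass, 77 mm wide, 89 mm high; origin under its centre.
- salt_shaker: Bystander: salt shaker, 44 mm wide, 90 mm high; origin under its centre.
- pepper_mill: Bystander: dark wooden pepper mill, 58 mm wide, 160 mm high; origin under its centre.
Things that resemble listed ones, but are neither listed nor needed, are in the scene too. Of the things like the part that bears corkscrew_mid, leave any that is yellow; of the rest the larger one is meant.

How it is judged:
By the outcome, as a careful person would: the job done as asked, in the order asked, and still so for the second after the job is handed in, with the robot touching nothing.
It also fails if it takes over 61 s, if anything falls off the work surface, if the arm or the gripper's body presses on something with over 40 N, if the wrist force passes 120 N, or if a joint passes its speed limit or range.

ROBOT

A 6-joint arm with a two-finger parallel gripper is mounted at the origin on the work surface; the furniture and walls round the work are solid. World frame = base frame: x ahead of the robot, y to its left, z up, the work surface at z = 0. Lengths are in mm, angles in rad, forces in N, time in s.
With the tool pointing down it reaches from about 275 to 1000 mm from the base axis. Payload 8.4 kg.
Tool frame: the origin (TCP) lies at the very end of the fingers, on their centre line; the grasp point (between the pads) lies 19 mm behind it; z points along the fingers, y is the direction in which the jaws open and shut (so a half turn about z gives the same grasp; the last joint's range is limited). The gripper opens to 85 mm and grips with 20 to 120 N. Pads are 22 mm wide; open, the fingers measure 114 mm over their backs; the gripper's body (76 mm by 85 mm) begins 54 mm behind the grasp point. The pads swing forward as they close: fully open they stand 13 mm farther back than shut.
Start: joints at [-1.222, 0.353, 1.633, -0, 1.155, -0.002], TCP at [214.779, -586.939, 231.281] pointing down, gripper open.
Joint ranges: [-2.63, 2.63], [-0.92, 2.1], [0.06, 2.66], [-1.3, 4.44], [0, 2.69], [-3.02, 3.02]. Speed limits (rad/s): [2.22, 2.22, 2.79, 3.14, 3.14, 3.14].

INTERFACE

Orientations are given as [roll, pitch, yaw] about the fixed x, y, z axes, in that order (R = Rz(yaw) Ry(pitch) Rx(roll)).
In Python, from rig import r gives the robot as it stands.
- The arm moves only by the tool move_arm, never from a script. Its argument "increments" is a list of rows, each an object of numbers: "tx", "ty", "tz": the shift along the tool's x, y, z in cm; "rx", "ry", "rz": the turn, a rotation vector about the tool's x, y, z in degrees; "gripper": the gripper's target within -1 to 1 (fully open at 1, half-way at 0, shut at -1). A call has 1 to 12 rows; each row shifts and turns the commanded pose from where the row before left it, along the tool's axes as they then stand; what a row does not reach is not made up. A row lasts 1/10 s, in which the tool goes at most 50 mm and 8.59 degrees, less where a joint would pass 70% of its speed; a pose out of reach is approached as far as the arm can. A call is refused whole if a number of a shift passes 5 or a number of a turn 8.59, either way. A call with a gripper value outside its range is refused whole. The fingers move at their own pace and stop on an object; "squeeze" is the grip in N (left out, the last holds). Time passes only in rows, so rows that do not move let the fingers close. It gives the time, the measured TCP pose, the force and the opening at its end, in the units of the state.
- r.sense(): the state, without advancing time (a new reading comes with each control period).
- r.grab_frame(name): name is "scene" or "top" or "wrist"; returns (picture, depth): 384x512x3 uint8, red, green, blue; 384x512 float32, mm along the optical axis (not along the pixel's ray), 0 where there is no reading.
- r.camera_model(name): a dict with "fx", "fy", "cx", "cy" (pixels), "R" (3x3) and "t" (3): a world point X has camera coordinates R X + t; the wrist camera has in their place "hand_eye" (4x4, takes a point from camera to tool coordinates, whose origin is the TCP and whose axes are the flange's). Camera axes: x right, y down, z forward; pixel columns grow to the right and rows downward; lengths in mm; the calibration is good to about 2 mm. The wrist camera is an equidistant fisheye: a pixel r from the principal point sees the ray r / f radians off the axis. A picture is of the moment at which its call begins: read the wrist's pose just before it. camera_model takes no time and is no camera call.
- r.sign_off(): hands the job in, once; it reports no verdict.
Trained networks look in the newest picture that a camera, given by its name, has taken for a name from the list of things; names that differ only in an ending like _2 or _b are one class to them, and where a whole thing is asked for, a point or a joint stands for the part that bears it (a point fixed in the world has none). Each returns a list of dicts, best first, with "confidence" (0 to 1); they miss things now and then, are a little off and sometimes report something else, mostly with a low value. They report only what shows in the picture. A call takes as long as a camera call. They do not tell look-alikes from the thing itself.
- r.cut_out(query, camera): "mask" (384x512 bool, what is visible of it) and "bbox" ([left, top, right, bottom] in pixels, round what is visible of it).
- r.place_of(query, camera): "location" ([row, column] in pixels: a listed point, or the origin of a listed thing).
The state is a dict: "clock": time; "qpos": joint angles; "qvel": joint speeds; "joint_efforts": joint torques, N m; "eef_pos": TCP position; "tcp_rot": TCP orientation; "contact_force": force on the tool from outside, world axes, zero at the start; "wrist_torque": the same for the moment, N m; "opening": opening from 0.0 (shut) to 1.0 (fully open).
Only numpy, scipy, OpenCV 4.12 (cv2) and the standard library are available. Lean on these libraries where they do the work, as an engineer would, in place of code of your own. Each camera call takes 0.05 s, during which the arm holds its last target. There are 200 camera calls.

## Working session

There is one attempt and no reset: what is moved stays moved. The work goes in short steps, Python scripts to look and compute and a tool call to move; the robot and the scene stay as the last step left them, time stands still between calls to the robot, and variables do not carry over. Pictures are saved under pics/ and viewed, about 8 in all and at most 12, crops included, and the job is handed in when it is done.

Besides the shell and the picture viewer there is one more tool, called in YAML: its name, and indented under it one key for each argument. move_arm: Moves the arm, as the interface text tells. Its arguments: {"type":"object","properties":{"increments":{"type":"array","items":{"type":"object","properties":{"tx":{"type":"number"},"ty":{"type":"number"},"tz":{"type":"number"},"rx":{"type":"number"},"ry":{"type":"number"},"rz":{"type":"number"},"gripper":{"type":"number"}}}},"squeeze":{"type":"number"}},"required":["increments"]}

```bash
mkdir -p pics; ls
cat > h.py <<'E'
import numpy as np, cv2
from rig import r
from scipy.spatial.transform import Rotation as Ro
def grab(n,fn=None):
    s=r.sense(); p,d=r.grab_frame(n)
    if fn: cv2.imwrite('pics/'+fn,p[:,:,::-1])
    return s,p,d
def px2w(cam,row,col,depth):
    m=r.camera_model(cam); R=np.array(m['R']);t=np.array(m['t'])
    c=np.array([(col-m['cx'])/m['fx'],(row-m['cy'])/m['fy'],1])*depth
    return R.T@(c-t)
def px2plane(cam,row,col,z):
    m=r.camera_model(cam); R=np.array(m['R']);t=np.array(m['t'])
    d=R.T@np.array([(col-m['cx'])/m['fx'],(row-m['cy'])/m['fy'],1]); o=-R.T@t
    return o+d*(z-o[2])/d[2]
def tcpT(s):
    T=np.eye(4);T[:3,:3]=Ro.from_euler('xyz',s['tcp_rot']).as_matrix();T[:3,3]=s['eef_pos'];return T
def wrist_plane(s,row,col,z):
    m=r.camera_model('wrist'); dx,dy=col-m['cx'],row-m['cy']; f=m['fx']
    rr=np.hypot(dx,dy); th=rr/f
    ray=np.array([np.sin(th)*dx/max(rr,1e-9),np.sin(th)*dy/max(rr,1e-9),np.cos(th)])
    T=tcpT(s)@np.array(m['hand_eye']); o=T[:3,3]; d=T[:3,:3]@ray
    return o+d*(z-o[2])/d[2]
E
python3 - <<'E'
from h import *
s,p,d=grab('top'); s,q,d2=grab('scene')
cv2.imwrite('pics/a.png',cv2.resize(np.vstack([p,q])[:,:,::-1],None,fx=.78,fy=.78) if 0 else np.vstack([p,q])[:600,:,::-1]*0)
cv2.imwrite('pics/top.png',cv2.resize(p[:,:,::-1],(800,600))); cv2.imwrite('pics/scene.png',cv2.resize(q[:,:,::-1],(800,600)))
print(s); print(r.camera_model('wrist'))
for n in ['corkscrew_mid','lever_mid','knife_mid','tray','stand','pinch_pot','water_glass','salt_shaker','pepper_mill']:
  for c,dd in (('top',d if 0 else None),('scene',None)):
    for e in r.place_of(n,c)[:4]:
        z={'corkscrew_mid':10,'lever_mid':10,'knife_mid':10,'tray':50}.get(n,0)
        print(n,c,np.round(e['location']),round(e['confidence'],2),np.round(px2plane(c,*e['location'],z)))
E
```

```text
pics
{'clock': 0.05, 'qpos': array([-1.22241034e+00,  3.53645711e-01,  1.63413263e+00, -2.43751670e-05,
        1.15520716e+00, -2.41578368e-03]), 'qvel': array([ 0.00058554, -0.00072956, -0.00242629,  0.00024597,  0.00042392,
       -0.0004902 ]), 'joint_efforts': array([ 4.65964731e-04, -6.06892490e+01, -3.43165004e+01,  2.05662491e-04,
        4.07500585e-03,  2.82049166e-05]), 'eef_pos': array([ 214.60229751, -586.49302773,  230.56385126]), 'tcp_rot': array([-3.14019976e+00,  1.89217142e-05,  3.50811636e-01]), 'contact_force': array([-0.82472521,  0.80407732,  0.50378967]), 'wrist_torque': array([0.033912  , 0.00920373, 0.02632285]), 'opening': 0.9983709881184694}
{'fx': 297.3186396354542, 'fy': 297.3186396354542, 'cx': 251.6375366548338, 'cy': 193.7239382068862, 'hand_eye': array([[-2.30563725e-04, -9.54445543e-01, -2.98385075e-01,
         7.59629141e+01],
       [ 9.99999972e-01, -2.05251033e-04, -1.16167959e-04,
         4.37916827e-01],
       [ 4.96321454e-05, -2.98385093e-01,  9.54445564e-01,
        -1.42541064e+02],
       [ 0.00000000e+00,  0.00000000e+00,  0.00000000e+
[... 909 characters left out ...]
6. 302.] 0.91 [ 513. -187.   50.]
stand top [185. 311.] 0.68 [ 497. -188.    0.]
stand scene [218. 299.] 0.6 [ 504. -188.    0.]
pinch_pot top [217. 378.] 0.48 [ 390. -400.    0.]
pinch_pot scene [262. 321.] 0.56 [ 391. -398.    0.]
water_glass top [189. 386.] 0.65 [ 479. -433.    0.]
water_glass scene [255. 348.] 0.73 [ 486. -430.    0.]
salt_shaker top [178. 116.] 0.8 [530. 438.   0.]
salt_shaker top [178. 312.] 0.45 [ 521. -194.    0.]
salt_shaker scene [156. 213.] 0.61 [538. 442.   0.]
salt_shaker scene [185. 235.] 0.4 [452. 148.   0.]
pepper_mill top [210. 114.] 0.72 [427. 442.   0.]
pepper_mill top [178. 116.] 0.36 [530. 440.   0.]
pepper_mill scene [257. 349.] 0.29 [ 482. -437.    0.]
```

View pics/top.png

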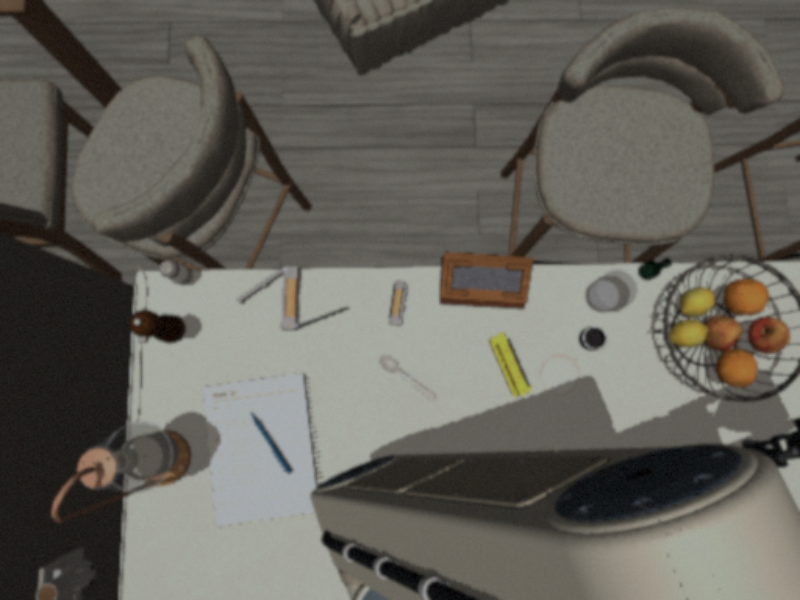

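View pics/scene.png

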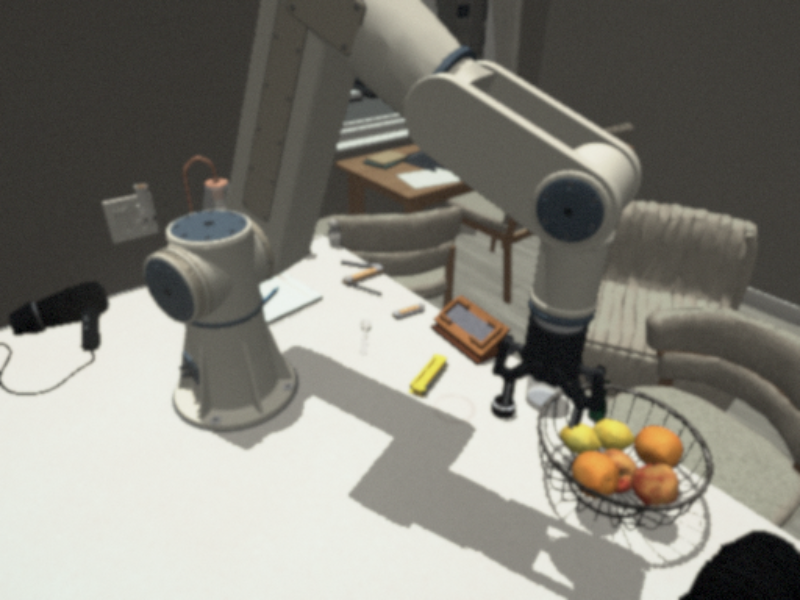

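Two pictures viewed so far. These could be taken for the corkscrew (800x600 top view):
- Large wooden one with both arms open, at (291,297), world about (488,216).
- Small wooden one at (398,303), world about (479,-13).
- Yellow one at (510,365), world about (346,-218), which is excluded.

I choose the larger wooden one at (291,297). The tray is at (487,279). I'll go above the corkscrew and check the choice in a wrist crop.

move_arm:
  increments:
    - {"tx":3.1,"ty":-3.9}
    - {"tx":3.1,"ty":-3.9}
    - {"tx":3.1,"ty":-3.9}
    - {"tx":3.1,"ty":-3.9}
    - {"tx":3.1,"ty":-3.9}
    - {"tx":3.1,"ty":-3.9}
    - {"tx":3.1,"ty":-3.9}
    - {"tx":3.1,"ty":-3.9}
    - {"tx":3.1,"ty":-3.9}
    - {"tx":3.1,"ty":-3.9}
    - {"tx":3.1,"ty":-3.9}
    - {"tx":3.1,"ty":-3.9}

```text
invalid input
```

move_arm:
  increments:
    - {"tx":3.1,"ty":-3.9}
    - {"tx":3.1,"ty":-3.9}
    - {"tx":3.1,"ty":-3.9}
    - {"tx":3.1,"ty":-3.9}
    - {"tx":2.5,"ty":-3.5,"gripper":-1}
    - {"rz":6.7}
    - {"rz":6.7}
    - {"rz":6.7}
    - {}

```text
invalid input
```

Run:
```python
from h import *
s,p,d=grab('wrist'); cv2.imwrite('pics/w1.png',cv2.resize(p[:,:,::-1],(800,600)))
print(s['clock'],s['eef_pos'],s['tcp_rot'],s['qpos'])
for n in ['corkscrew_mid','lever_mid','knife_mid']:
    for e in r.place_of(n,'wrist')[:3]: print(n,np.round(e['location']),round(e['confidence'],2),np.round(wrist_plane(s,*e['location'],10),1))
# pale wood mask -> handle axis
for e in r.cut_out('corkscrew_mid','wrist')[:2]:
    print(e['bbox'],round(e['confidence'],2))
s,q,d=grab('scene')
```

```text
1.0 [ 214.76870106 -586.9322125   231.29070315] [-3.14158627e+00 -1.00738802e-05  3.50781999e-01] [-1.22241772e+00  3.52974782e-01  1.63341406e+00  1.09943567e-05
  1.15521022e+00 -2.40783443e-03]
corkscrew_mid [11. 45.] 0.62 [ 337.3 -224.5   10. ]
lever_mid [13. 39.] 0.63 [ 332.1 -213.3   10. ]
knife_mid [ 1. 59.] 0.48 [ 353.6 -245.9   10. ]
[37.0, 0.0, 64.2, 51.9] 0.83
```

View pics/w1.png

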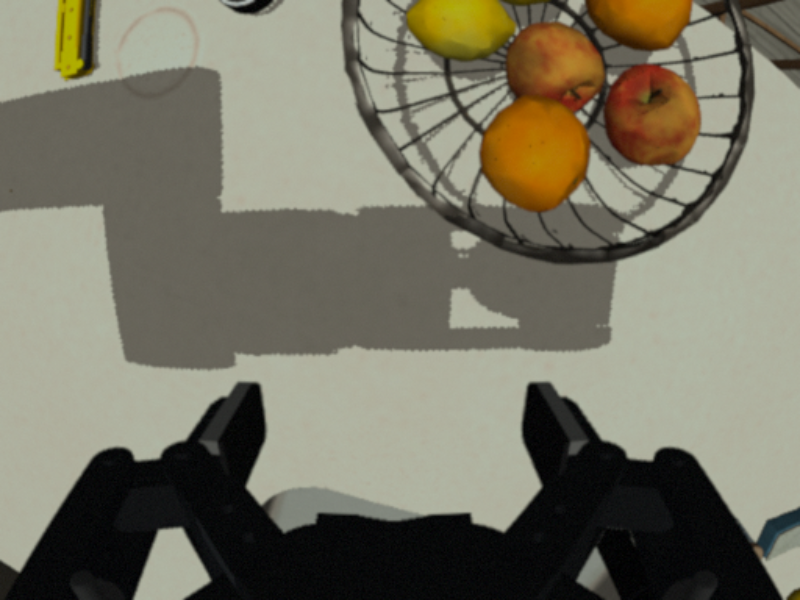

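The moves were refused, so the arm hasn't moved. This third picture shows only the fruit basket at the start pose. I'll try rows with every field filled in.

move_arm:
  increments:
    - {"tx":3.1,"ty":-3.9,"tz":0,"rx":0,"ry":0,"rz":0,"gripper":1}

```text
clock: 1.4
eef_pos: [229.9, -543.2, 231.2]
tcp_rot: [3.138, 0.001, 0.348]
contact_force: [0.9, -0.3, 0.3]
opening: 0.999
```

move_arm:
  increments:
    - {"tx":3.1,"ty":-3.9,"tz":0,"rx":0,"ry":0,"rz":0,"gripper":1}
    - {"tx":3.1,"ty":-3.9,"tz":0,"rx":0,"ry":0,"rz":0,"gripper":1}
    - {"tx":3.1,"ty":-3.9,"tz":0,"rx":0,"ry":0,"rz":0,"gripper":1}
    - {"tx":3.1,"ty":-3.9,"tz":0,"rx":0,"ry":0,"rz":0,"gripper":1}
    - {"tx":3.1,"ty":-3.9,"tz":0,"rx":0,"ry":0,"rz":0,"gripper":1}
    - {"tx":3.1,"ty":-3.9,"tz":0,"rx":0,"ry":0,"rz":0,"gripper":1}
    - {"tx":3.1,"ty":-3.9,"tz":0,"rx":0,"ry":0,"rz":0,"gripper":1}
    - {"tx":3.1,"ty":-3.9,"tz":0,"rx":0,"ry":0,"rz":0,"gripper":1}
    - {"tx":3.1,"ty":-3.9,"tz":0,"rx":0,"ry":0,"rz":0,"gripper":1}
    - {"tx":3.1,"ty":-3.9,"tz":0,"rx":0,"ry":0,"rz":0,"gripper":1}
    - {"tx":3.1,"ty":-3.9,"tz":0,"rx":0,"ry":0,"rz":0,"gripper":1}
    - {"tx":3.1,"ty":-3.9,"tz":0,"rx":0,"ry":0,"rz":0,"gripper":1}

```text
clock: 2.6
eef_pos: [419.4, 29.8, 231.7]
tcp_rot: [3.141, -0.001, 0.351]
contact_force: [1.4, -1.1, 0.6]
opening: 1.001
```

move_arm:
  increments:
    - {"tx":3.1,"ty":-3.9,"tz":0,"rx":0,"ry":0,"rz":0,"gripper":-1}
    - {"tx":3.1,"ty":-3.9,"tz":0,"rx":0,"ry":0,"rz":0,"gripper":-1}
    - {"tx":3.1,"ty":-3.9,"tz":0,"rx":0,"ry":0,"rz":0,"gripper":-1}
    - {"tx":2.8,"ty":-3.4,"tz":0,"rx":0,"ry":0,"rz":0,"gripper":-1}
    - {"tx":0,"ty":0,"tz":0,"rx":0,"ry":0,"rz":6.7,"gripper":-1}
    - {"tx":0,"ty":0,"tz":0,"rx":0,"ry":0,"rz":6.7,"gripper":-1}
    - {"tx":0,"ty":0,"tz":0,"rx":0,"ry":0,"rz":6.7,"gripper":-1}
    - {"tx":0,"ty":0,"tz":0,"rx":0,"ry":0,"rz":0,"gripper":-1}

```text
clock: 3.4
eef_pos: [480.7, 211.2, 231.3]
tcp_rot: [3.142, 0.0, -0.001]
contact_force: [-0.3, 0.7, -0.8]
opening: 0.002
```

Run:
```python
from h import *
s,p,d=grab('wrist'); cv2.imwrite('pics/w2.png',cv2.resize(p[:,:,::-1],(800,600)))
print(s['clock'],s['eef_pos'],s['tcp_rot'],s['qpos'])
for n in ['corkscrew_mid','lever_mid','knife_mid']:
    for e in r.place_of(n,'wrist')[:3]: print(n,np.round(e['location']),round(e['confidence'],2),np.round(wrist_plane(s,*e['location'],10),1))
```

```text
3.4 [480.71087644 211.22147463 231.26737306] [ 3.14155133e+00  2.70330670e-05 -1.35552550e-03] [ 4.11159919e-01  1.97684008e-01  1.84564921e+00 -3.03480184e-05
  1.09830077e+00  1.98332558e+00]
corkscrew_mid [177. 406.] 0.93 [466.6  -3.3  10. ]
corkscrew_mid [246. 492.] 0.92 [ 342.4 -225.5   10. ]
corkscrew_mid [160. 248.] 0.71 [487.7 214.7  10. ]
lever_mid [249. 485.] 0.82 [ 338.5 -207.1   10. ]
lever_mid [144. 199.] 0.67 [508.  275.8  10. ]
lever_mid [172. 416.] 0.61 [473.8 -20.1  10. ]
knife_mid [172. 403.] 0.74 [473.3   2.1  10. ]
knife_mid [189. 305.] 0.61 [449.9 141.8  10. ]
knife_mid [242. 503.] 0.58 [ 348.5 -257.8   10. ]
```

View pics/w2.png

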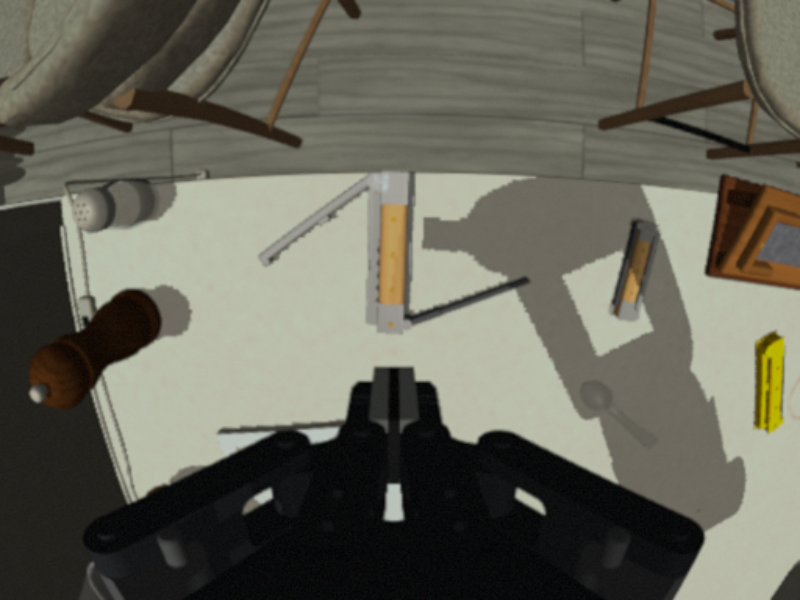

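The fourth picture confirms the target: the large corkscrew at (390,255). Its lever runs from (375,182) to (265,260) and its knife from (408,320) to (527,280). The small look-alike is at (633,270) and the yellow one at (768,380).

Run:
```python
from h import *
s=r.sense()
pts=dict(levtip=(265,260,16),levmidedge=(318,222,16),plBL=(367,323,2),plBR=(403,331,2),plTR=(411,172,2),plTL=(372,173,2),hTop=(394,180,20),hBot=(392,326,20),knifetip=(527,280,15),woodTL=(382,205,20),woodBL=(379,301,20),woodTR=(406,205,20),woodBR=(404,302,20))
for k,(c,rw,z) in pts.items(): print(k,np.round(wrist_plane(s,rw*.64,c*.64,z),1))
```

```text
levtip [481.  313.9  16. ]
levmidedge [510.9 269.2  16. ]
plBL [422.6 232.7   2. ]
plBR [415.3 201.9   2. ]
plTR [549.  196.5   2. ]
plTL [548.2 227.4   2. ]
hTop [543.2 210.   20. ]
hBot [426.5 211.3  20. ]
knifetip [464.5 100.7  15. ]
woodTL [524.1 219.1  20. ]
woodBL [447.7 221.7  20. ]
woodTR [524.1 200.8  20. ]
woodBR [446.9 201.8  20. ]
```

move_arm:
  increments:
    - {"tx":1.5,"ty":-3.1,"tz":3,"rx":0,"ry":0,"rz":0,"gripper":-1}
    - {"tx":1.5,"ty":-3.1,"tz":3,"rx":0,"ry":0,"rz":0,"gripper":-1}
    - {"tx":1.4,"ty":-3.2,"tz":3,"rx":0,"ry":0,"rz":2,"gripper":-1}
    - {"tx":0,"ty":0,"tz":4.5,"rx":0,"ry":0,"rz":0,"gripper":-1}
    - {"tx":0,"ty":0,"tz":4.5,"rx":0,"ry":0,"rz":0,"gripper":-1}
    - {"tx":0,"ty":0,"tz":3,"rx":0,"ry":0,"rz":0,"gripper":-1}
    - {"tx":0,"ty":0,"tz":1.3,"rx":0,"ry":0,"rz":0,"gripper":-1}
    - {"tx":0,"ty":0,"tz":0,"rx":0,"ry":0,"rz":0,"gripper":-1}

```text
clock: 4.4
eef_pos: [523.9, 304.4, 6.8]
tcp_rot: [3.14, 0.003, -0.034]
contact_force: [-0.1, -0.1, 0.9]
opening: -0.004
```

Run:
```python
from h import *
s,p,d=grab('wrist'); cv2.imwrite('pics/w3.png',cv2.resize(p[:,:,::-1],(800,600)))
print(s['clock'],s['eef_pos'],s['tcp_rot'],s['contact_force'])
```

```text
4.4 [523.8721587  304.41369273   6.84389002] [ 3.14003638e+00  2.54242974e-03 -3.41646386e-02] [-0.10610901 -0.08252744  0.88799075]
```

View pics/w3.png

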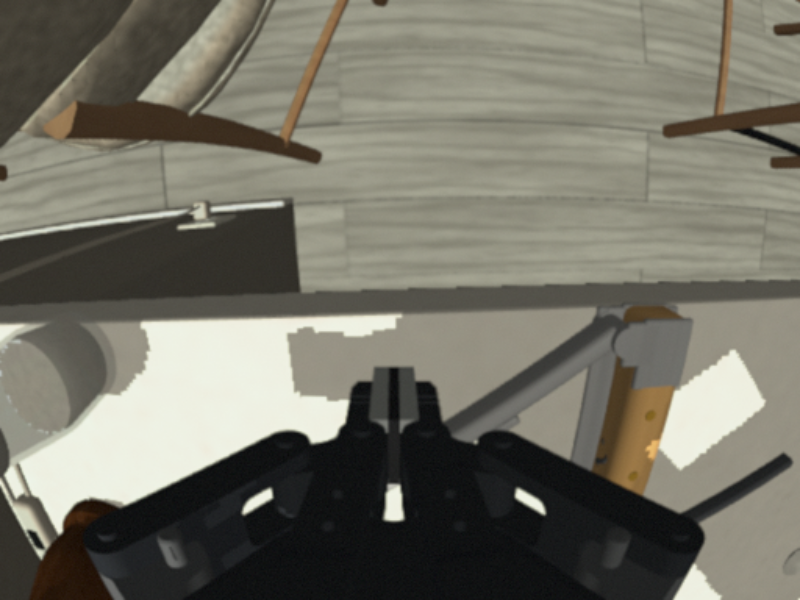

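The fifth picture shows the fingers outside the lever, which lies at (450..620, 430..325). Pushing it in now.

move_arm:
  increments:
    - {"tx":-0.5,"ty":0.5,"tz":0,"rx":0,"ry":0,"rz":0,"gripper":-1}
    - {"tx":-0.5,"ty":0.5,"tz":0,"rx":0,"ry":0,"rz":0,"gripper":-1}
    - {"tx":-0.5,"ty":0.5,"tz":0,"rx":0,"ry":0,"rz":0,"gripper":-1}
    - {"tx":-0.5,"ty":0.5,"tz":0,"rx":0,"ry":0,"rz":0,"gripper":-1}
    - {"tx":-0.5,"ty":0.5,"tz":0,"rx":0,"ry":0,"rz":0,"gripper":-1}
    - {"tx":-0.5,"ty":0.5,"tz":0,"rx":0,"ry":0,"rz":0,"gripper":-1}
    - {"tx":-0.4,"ty":0.5,"tz":0,"rx":0,"ry":0,"rz":0,"gripper":-1}
    - {"tx":-0.3,"ty":0.5,"tz":0,"rx":0,"ry":0,"rz":0,"gripper":-1}
    - {"tx":0,"ty":0.5,"tz":0,"rx":0,"ry":0,"rz":0,"gripper":-1}
    - {"tx":0,"ty":0.5,"tz":0,"rx":0,"ry":0,"rz":0,"gripper":-1}
    - {"tx":0,"ty":0.3,"tz":0,"rx":0,"ry":0,"rz":0,"gripper":-1}
    - {"tx":0,"ty":0,"tz":0,"rx":0,"ry":0,"rz":0,"gripper":-1}

```text
clock: 5.65
eef_pos: [486.0, 252.9, 8.2]
tcp_rot: [3.141, 0.0, -0.035]
contact_force: [0.1, 0.4, 0.6]
opening: 0.001
```

move_arm:
  increments:
    - {"tx":0,"ty":-0.3,"tz":-3,"rx":0,"ry":0,"rz":0,"gripper":-1}
    - {"tx":0,"ty":0,"tz":-3,"rx":0,"ry":0,"rz":0,"gripper":-1}
    - {"tx":-1.5,"ty":3.4,"tz":0,"rx":0,"ry":0,"rz":0,"gripper":-1}
    - {"tx":-1.5,"ty":3.4,"tz":0,"rx":0,"ry":0,"rz":0,"gripper":-1}
    - {"tx":-1.5,"ty":3.4,"tz":0,"rx":0,"ry":0,"rz":0,"gripper":-1}
    - {"tx":-1.5,"ty":3.4,"tz":0,"rx":0,"ry":0,"rz":0,"gripper":-1}
    - {"tx":0,"ty":0,"tz":3.5,"rx":0,"ry":0,"rz":0,"gripper":-1}
    - {"tx":0,"ty":0,"tz":2.5,"rx":0,"ry":0,"rz":0,"gripper":-1}
    - {"tx":0,"ty":0,"tz":0,"rx":0,"ry":0,"rz":0,"gripper":-1}

```text
clock: 6.55
eef_pos: [419.7, 121.8, 6.4]
tcp_rot: [3.14, 0.004, -0.036]
contact_force: [1.1, 0.2, -0.6]
opening: 0.0
```

move_arm:
  increments:
    - {"tx":0.6,"ty":-0.4,"tz":0,"rx":0,"ry":0,"rz":0,"gripper":-1}
    - {"tx":0.6,"ty":-0.4,"tz":0,"rx":0,"ry":0,"rz":0,"gripper":-1}
    - {"tx":0.6,"ty":-0.4,"tz":0,"rx":0,"ry":0,"rz":0,"gripper":-1}
    - {"tx":0.6,"ty":-0.4,"tz":0,"rx":0,"ry":0,"rz":0,"gripper":-1}
    - {"tx":0.6,"ty":-0.4,"tz":0,"rx":0,"ry":0,"rz":0,"gripper":-1}
    - {"tx":0.6,"ty":-0.4,"tz":0,"rx":0,"ry":0,"rz":0,"gripper":-1}
    - {"tx":0.6,"ty":-0.5,"tz":0,"rx":0,"ry":0,"rz":0,"gripper":-1}
    - {"tx":0.6,"ty":-0.5,"tz":0,"rx":0,"ry":0,"rz":0,"gripper":-1}
    - {"tx":0.6,"ty":-0.5,"tz":0,"rx":0,"ry":0,"rz":0,"gripper":-1}
    - {"tx":0.5,"ty":-0.6,"tz":0,"rx":0,"ry":0,"rz":0,"gripper":-1}
    - {"tx":0,"ty":-0.6,"tz":0,"rx":0,"ry":0,"rz":0,"gripper":-1}
    - {"tx":0,"ty":-0.3,"tz":0,"rx":0,"ry":0,"rz":0,"gripper":-1}

```text
clock: 7.75
eef_pos: [482.9, 175.2, 8.5]
tcp_rot: [-3.141, -0.001, -0.035]
contact_force: [1.7, -0.5, 2.9]
opening: 0.005
```

move_arm:
  increments:
    - {"tx":0,"ty":0.3,"tz":-3,"rx":0,"ry":0,"rz":0,"gripper":-1}
    - {"tx":0,"ty":0,"tz":-4.5,"rx":0,"ry":0,"rz":0,"gripper":-1}
    - {"tx":-1.5,"ty":-2.1,"tz":-4,"rx":0,"ry":0,"rz":0,"gripper":-1}
    - {"tx":-1.5,"ty":-2.1,"tz":-4,"rx":0,"ry":0,"rz":0,"gripper":-1}
    - {"tx":0,"ty":0,"tz":0,"rx":0,"ry":0,"rz":0,"gripper":-1}
    - {"tx":0,"ty":0,"tz":0,"rx":0,"ry":0,"rz":0,"gripper":-1}

```text
clock: 8.35
eef_pos: [453.4, 215.0, 164.0]
tcp_rot: [-3.141, -0.002, -0.033]
contact_force: [-0.2, -1.2, -0.8]
opening: -0.007
```

Run:
```python
from h import *
s,p,d=grab('wrist'); cv2.imwrite('pics/w4.png',cv2.resize(p[:,:,::-1],(800,600)))
print(s['clock'],s['eef_pos'],s['tcp_rot'],s['contact_force'])
```

```text
8.35 [453.40776856 215.03727627 164.00410106] [-3.14091658e+00 -1.62880977e-03 -3.34568544e-02] [-0.18530947 -1.23805639 -0.82242873]
```

View pics/w4.png

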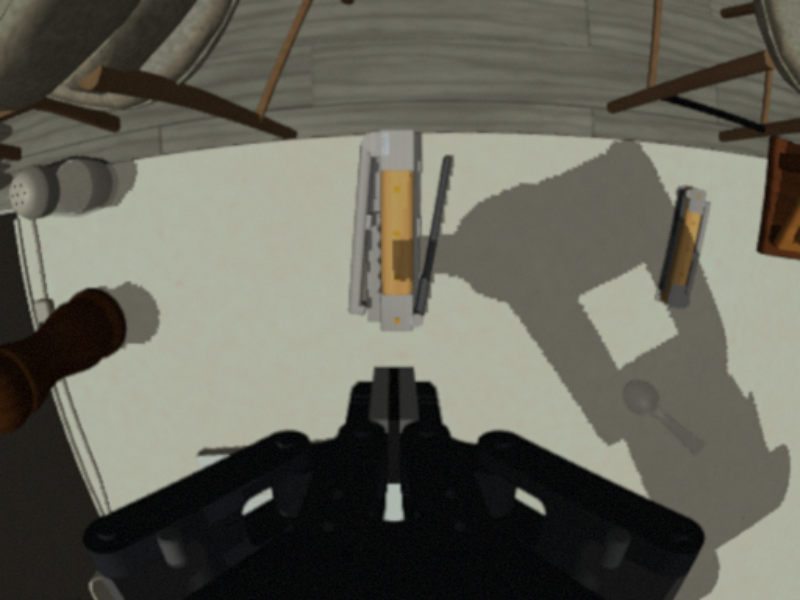

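The sixth picture shows the lever almost folded, running (365,140) to (355,310). The knife is still slightly open, running (420,310) to (449,157). The grip will press both home. The handle is at (398,230).

Run:
```python
from h import *
s=r.sense()
pts=dict(plBL=(368,325,2),plBR=(412,330,2),plTR=(421,132,2),woodTL=(384,170,20),woodBL=(383,295,20),woodTR=(412,170,20),woodBR=(411,296,20),levout0=(352,312,16),kniftip=(449,157,15))
for k,(c,rw,z) in pts.items(): print(k,np.round(wrist_plane(s,rw*.64,c*.64,z),1))
r.place_of('tray','wrist')
```

```text
plBL [418.5 232.5   2. ]
plBR [413.8 202.    2. ]
plTR [548.1 192.7   2. ]
woodTL [524.2 216.9  20. ]
woodBL [445.2 220.6  20. ]
woodTR [523.7 199.9  20. ]
woodBR [443.9 202.7  20. ]
levout0 [433.1 241.6  16. ]
kniftip [531.3 176.6  15. ]
```

move_arm:
  increments:
    - {"tx":1.6,"ty":0.1,"tz":0,"rx":0,"ry":0,"rz":0.7,"gripper":1}
    - {"tx":1.5,"ty":0.05,"tz":2,"rx":0,"ry":0,"rz":0,"gripper":1}
    - {"tx":0,"ty":0,"tz":3,"rx":0,"ry":0,"rz":0,"gripper":1}
    - {"tx":0,"ty":0,"tz":3,"rx":0,"ry":0,"rz":0,"gripper":1}
    - {"tx":0,"ty":0,"tz":3,"rx":0,"ry":0,"rz":0,"gripper":1}
    - {"tx":0,"ty":0,"tz":2.5,"rx":0,"ry":0,"rz":0,"gripper":1}
    - {"tx":0,"ty":0,"tz":1.7,"rx":0,"ry":0,"rz":0,"gripper":1}
    - {"tx":0,"ty":0,"tz":1.0,"rx":0,"ry":0,"rz":0,"gripper":1}
    - {"tx":0,"ty":0,"tz":0,"rx":0,"ry":0,"rz":0,"gripper":1}
    - {"tx":0,"ty":0,"tz":0,"rx":0,"ry":0,"rz":0,"gripper":1}

```text
clock: 9.45
eef_pos: [484.9, 211.5, 1.2]
tcp_rot: [3.141, 0.0, -0.048]
contact_force: [0.7, -0.8, -0.4]
opening: 1.006
```

move_arm:
  increments:
    - {"tx":0,"ty":0,"tz":0,"rx":0,"ry":0,"rz":0,"gripper":-1}
    - {"tx":0,"ty":0,"tz":0,"rx":0,"ry":0,"rz":0,"gripper":-1}
    - {"tx":0,"ty":0,"tz":0,"rx":0,"ry":0,"rz":0,"gripper":-1}
    - {"tx":0,"ty":0,"tz":0,"rx":0,"ry":0,"rz":0,"gripper":-1}
    - {"tx":0,"ty":0,"tz":0,"rx":0,"ry":0,"rz":0,"gripper":-1}
    - {"tx":0,"ty":0,"tz":0,"rx":0,"ry":0,"rz":0,"gripper":-1}
    - {"tx":0,"ty":0,"tz":0,"rx":0,"ry":0,"rz":0,"gripper":-1}
    - {"tx":0,"ty":0,"tz":0,"rx":0,"ry":0,"rz":0,"gripper":-1}
    - {"tx":0,"ty":0,"tz":0,"rx":0,"ry":0,"rz":0,"gripper":-1}
    - {"tx":0,"ty":0,"tz":0,"rx":0,"ry":0,"rz":0,"gripper":-1}
  squeeze: 50

```text
clock: 10.45
eef_pos: [485.2, 212.5, 2.6]
tcp_rot: [-3.14, -0.002, -0.047]
contact_force: [-2.0, 1.5, 10.3]
opening: 0.432
```

move_arm:
  increments:
    - {"tx":0,"ty":0,"tz":-1.5,"rx":0,"ry":0,"rz":0,"gripper":-1}
    - {"tx":0,"ty":0,"tz":-3,"rx":0,"ry":0,"rz":0,"gripper":-1}
    - {"tx":0,"ty":0,"tz":-4,"rx":0,"ry":0,"rz":0,"gripper":-1}
    - {"tx":0,"ty":0,"tz":-4,"rx":0,"ry":0,"rz":0,"gripper":-1}
    - {"tx":-0.2,"ty":2.5,"tz":-2.5,"rx":0,"ry":0,"rz":0,"gripper":-1}
    - {"tx":-0.3,"ty":4,"tz":-1.5,"rx":0,"ry":0,"rz":0,"gripper":-1}
    - {"tx":-0.3,"ty":4.5,"tz":-1,"rx":0,"ry":0,"rz":0,"gripper":-1}
    - {"tx":-0.3,"ty":4.5,"tz":-1,"rx":0,"ry":0,"rz":0,"gripper":-1}
    - {"tx":-0.3,"ty":4.5,"tz":-1,"rx":0,"ry":0,"rz":0,"gripper":-1}
    - {"tx":-0.3,"ty":4.5,"tz":-1,"rx":0,"ry":0,"rz":0,"gripper":-1}
    - {"tx":-0.3,"ty":4.5,"tz":-1,"rx":0,"ry":0,"rz":0,"gripper":-1}
    - {"tx":-0.3,"ty":4.5,"tz":-1,"rx":0,"ry":0,"rz":0,"gripper":-1}

```text
clock: 11.65
eef_pos: [444.6, -123.4, 226.7]
tcp_rot: [-3.142, 0.0, -0.047]
contact_force: [1.4, 0.5, -3.0]
opening: 0.427
```

move_arm:
  increments:
    - {"tx":-0.3,"ty":4,"tz":0,"rx":0,"ry":0,"rz":0,"gripper":-1}
    - {"tx":0,"ty":2.5,"tz":0,"rx":0,"ry":0,"rz":-4,"gripper":-1}
    - {"tx":0,"ty":0,"tz":0,"rx":0,"ry":0,"rz":-8,"gripper":-1}
    - {"tx":0,"ty":0,"tz":0,"rx":0,"ry":0,"rz":-8.5,"gripper":-1}
    - {"tx":0,"ty":0,"tz":0,"rx":0,"ry":0,"rz":-8.5,"gripper":-1}
    - {"tx":0,"ty":0,"tz":0,"rx":0,"ry":0,"rz":-8.5,"gripper":-1}
    - {"tx":0,"ty":0,"tz":0,"rx":0,"ry":0,"rz":-8.5,"gripper":-1}
    - {"tx":0,"ty":0,"tz":0,"rx":0,"ry":0,"rz":-8.5,"gripper":-1}
    - {"tx":0,"ty":0,"tz":0,"rx":0,"ry":0,"rz":-8.5,"gripper":-1}
    - {"tx":0,"ty":0,"tz":0,"rx":0,"ry":0,"rz":-8.5,"gripper":-1}
    - {"tx":0,"ty":0,"tz":0,"rx":0,"ry":0,"rz":-8.5,"gripper":-1}
    - {"tx":0,"ty":0,"tz":0,"rx":0,"ry":0,"rz":-8.5,"gripper":-1}

```text
clock: 12.85
eef_pos: [439.0, -186.3, 226.0]
tcp_rot: [-3.141, -0.0, 1.504]
contact_force: [0.1, 0.5, -4.0]
opening: 0.428
```

move_arm:
  increments:
    - {"tx":0,"ty":0,"tz":0,"rx":-6,"ry":0,"rz":-4.5,"gripper":-1}
    - {"tx":0,"ty":0,"tz":0,"rx":-7,"ry":0,"rz":0,"gripper":-1}
    - {"tx":0,"ty":0,"tz":0,"rx":-7,"ry":0,"rz":0,"gripper":-1}
    - {"tx":0,"ty":0,"tz":0,"rx":-7,"ry":0,"rz":0,"gripper":-1}
    - {"tx":0,"ty":0,"tz":0,"rx":0,"ry":0,"rz":0,"gripper":-1}
    - {"tx":0,"ty":0,"tz":0,"rx":0,"ry":0,"rz":0,"gripper":-1}

```text
clock: 13.45
eef_pos: [438.8, -186.7, 226.1]
tcp_rot: [2.674, 0.003, 1.574]
contact_force: [0.6, -0.3, -4.0]
opening: 0.423
```

Run:
```python
from h import *
s,p,d=grab('wrist'); cv2.imwrite('pics/w5.png',cv2.resize(p[:,:,::-1],(800,600))); np.save('d5.npy',d); np.save('T5.npy',tcpT(s))
print(s['clock'],s['eef_pos'],s['tcp_rot'],s['contact_force'],s['opening'],s['qpos'])
for e in r.place_of('tray','wrist')[:3]: print(np.round(e['location']),e['confidence'],wrist_plane(s,*e['location'],50))
s,p,d=grab('top'); 
for e in r.place_of('tray','top')[:3]: print(np.round(e['location']),e['confidence'],px2plane('top',*e['location'],50))
```

```text
13.45 [ 438.75618517 -186.74375524  226.14728699] [2.67361731 0.00327033 1.57390271] [ 0.57966314 -0.32901233 -4.03679751] 0.42308661665134195 [-0.58452678 -0.05931671  2.23469974  0.44449064  0.61373481 -0.90876589]
[176. 311.] 0.85 [ 515.63509019 -183.08026179   50.        ]
```

View pics/w5.png

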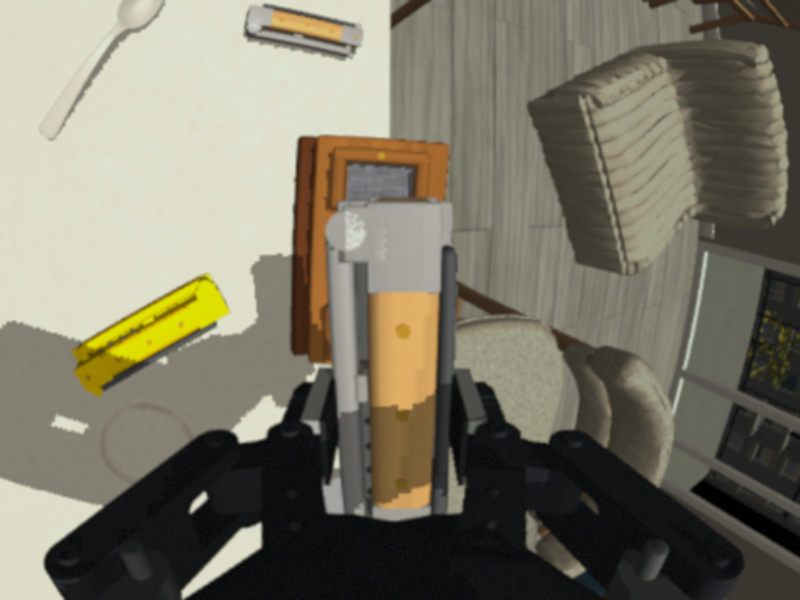

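The seventh picture shows the corkscrew held with both arms folded. It hides most of the tray, which is at (370,250). I'll shift aside to get a clear view of the tray.

move_arm:
  increments:
    - {"tx":-3,"ty":0,"tz":0,"rx":0,"ry":0,"rz":0,"gripper":-1}
    - {"tx":-4.5,"ty":0,"tz":0,"rx":0,"ry":0,"rz":0,"gripper":-1}
    - {"tx":-4.5,"ty":0,"tz":0,"rx":0,"ry":0,"rz":0,"gripper":-1}
    - {"tx":-3,"ty":0,"tz":0,"rx":0,"ry":0,"rz":0,"gripper":-1}
    - {"tx":0,"ty":0,"tz":0,"rx":0,"ry":0,"rz":0,"gripper":-1}
    - {"tx":0,"ty":0,"tz":0,"rx":0,"ry":0,"rz":0,"gripper":-1}

```text
clock: 14.25
eef_pos: [440.6, -336.9, 226.4]
tcp_rot: [2.672, 0.003, 1.575]
contact_force: [0.0, -0.1, -3.5]
opening: 0.424
```

Run:
```python
from h import *
s,p,d=grab('wrist'); cv2.imwrite('pics/w6.png',cv2.resize(p[:,:,::-1],(800,600))); np.save('d6.npy',d); np.save('T6.npy',tcpT(s)); np.save('p6.npy',p)
print(s['clock'],s['eef_pos'],s['tcp_rot'],s['opening'])
for e in r.place_of('tray','wrist')[:3]: print(np.round(e['location']),e['confidence'],wrist_plane(s,*e['location'],50))
s,p,d=grab('scene'); np.save('dscene.npy',d);np.save('pscene.npy',p)
for e in r.place_of('tray','scene')[:3]: print(np.round(e['location']),e['confidence'],px2plane('scene',*e['location'],50))
```

```text
14.25 [ 440.58720576 -336.89129462  226.36194313] [2.67200077 0.00290757 1.57549768] 0.42429466321893167
[ 33. 239.] 0.71 [ 513.4152222  -180.36230436   50.        ]
[205. 300.] 0.59 [ 512.57267419 -176.35581803   50.        ]
```

View pics/w6.png

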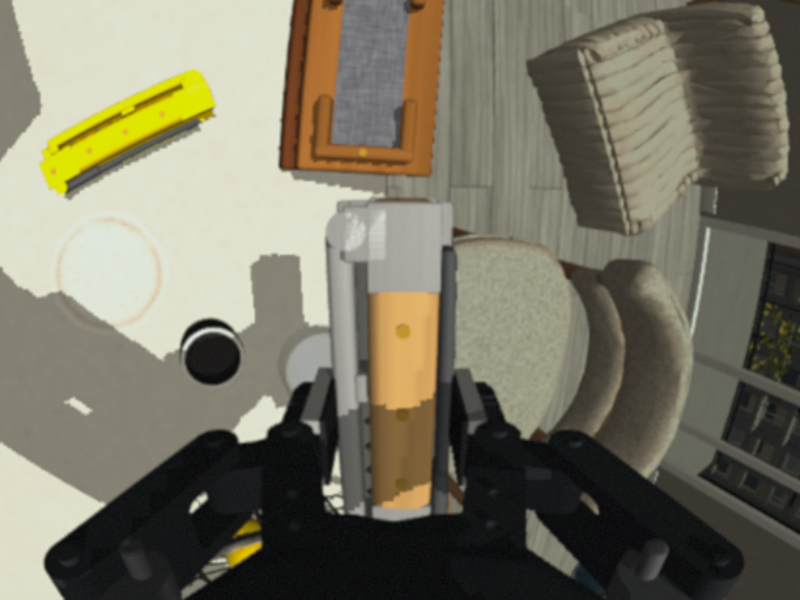

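The eighth picture shows the recess's -y end at about (330..405,148), with the finger-gap edges at rows 0 to 100. I'll combine it with picture 7's +y end, using depth.

```bash
cat >> h.py <<'E'
def wray(row,col):
    m=r.camera_model('wrist'); dx,dy=col-m['cx'],row-m['cy']; rr=np.hypot(dx,dy)+1e-9; th=rr/m['fx']
    return np.stack([np.sin(th)*dx/rr,np.sin(th)*dy/rr,np.cos(th)],-1)
def wpts(d,T,r0,r1,c0,c1):  # depth patch (800-scale px) -> points in frame T
    a=.64; rr,cc=np.mgrid[int(r0*a):int(r1*a),int(c0*a):int(c1*a)]; rr=rr.ravel();cc=cc.ravel()
    z=d[rr,cc]; k=z>0; ra=wray(rr[k],cc[k]); P=ra/ra[:,2:]*z[k][:,None]
    H=T@np.array(r.camera_model('wrist')['hand_eye']); return P@H[:3,:3].T+H[:3,3]
def plane(P):
    for _ in range(3):
        c=P.mean(0); n=np.linalg.svd(P-c,full_matrices=False)[2][2]; e=(P-c)@n; P=P[abs(e)<2.5*e.std()+.1]
    n=n*np.sign(n[2]); return c,n,e.std()
def hit(T,x,y,c,n):
    H=T@np.array(r.camera_model('wrist')['hand_eye']); d=H[:3,:3]@wray(y*.64,x*.64); o=H[:3,3]
    return o+d*((c-o)@n)/(d@n)
E
python3 - <<'E'
from h import *
T5,T6,d5,d6=[np.load(f) for f in ('T5.npy','T6.npy','d5.npy','d6.npy')]
for nm,P in (('floor6',wpts(d6,T6,15,135,348,395)),('floor5',wpts(d5,T5,170,195,352,408))):
    c,n,e=plane(P); print(nm,c.round(1),n.round(3),'tilt',np.degrees(np.arccos(n[2])).round(2),'az',np.degrees(np.arctan2(n[1],n[0])).round(2),e.round(2))
c,n,_=plane(wpts(d6,T6,15,135,348,395))
for k,(x,y) in dict(L0=(331,148),R0=(402,150),L1=(341,20),R1=(410,20)).items(): print('w6',k,hit(T6,x,y,c,n).round(1))
c5,n5,_=plane(wpts(d5,T5,170,195,352,408))
for k,(x,y) in dict(L=(347,162),R=(416,166)).items(): print('w5',k,hit(T5,x,y,c5,n5).round(1))
# slab corners w6
for k,(x,y) in dict(sl_L=(295,167),sl_R=(430,175)).items(): print('w6 slab',k,hit(T6,x,y,c,n).round(1))
# corkscrew in tool frame
I=np.eye(4)
for nm,a in (('wood',(300,495,380,430)),('plate',(208,285,378,440)),('lever',(270,480,338,352)),('knife',(260,480,443,452))):
    P=wpts(d6,I,*a); c,n,e=plane(P); print(nm,c.round(1),n.round(3),e.round(2), P[:,0].min().round(1),P[:,0].max().round(1),P[:,1].min().round(1),P[:,1].max().round(1))
P=wpts(d6,I,190,240,380,440); print('end x max', np.percentile(P[P[:,2]<30][:,0],[90,99]).round(1))
E
```

```text
floor6 [ 510.3 -196.8   50.1] [-0.45   0.036  0.892] tilt 26.83 az 175.38 0.76
floor5 [ 515.7 -124.6   50.1] [-0.45   0.057  0.891] tilt 26.98 az 172.84 0.76
w6 L0 [ 485.6 -250.9   39.9]
w6 R0 [ 529.9 -252.7   62.3]
w6 L1 [ 492.6 -155.6   39.5]
w6 R1 [ 536.2 -156.1   61.5]
w5 L [ 495.8 -111.1   39.2]
w5 R [ 539.5 -114.    61.5]
w6 slab sl_L [ 462.3 -263.7   28.6]
w6 slab sl_R [ 547.3 -270.1   71.7]
wood [  5.2   3.3 -17.1] [ 0.    -0.023  1.   ] 0.58 -33.9 37.6 -4.7 12.3
plate [ 52.8   3.8 -17.2] [0.006 0.    1.   ] 0.61 41.9 63.4 -4.6 12.5
lever [  6.8 -16.2  -8.1] [-0.038  0.991  0.128] 1.22 -224.5 45.7 -56.1 -12.3
knife [-3.3 19.6  8.2] [-0.041 -0.992  0.12 ] 0.82 -1152.5 48.1 14.1 235.3
end x max [64.9 65.2]
```

```bash
cat > tgt.py <<'E'
from h import *
psi=np.radians(-4.1);t=np.radians(27)
O=np.array([513,-182,50.]); x=np.array([-np.sin(psi),np.cos(psi),0]); n=np.array([-np.sin(t)*np.cos(psi),-np.sin(t)*np.sin(psi),np.cos(t)])
Rt=np.stack([x,np.cross(-n,x),-n],1)
def todo(h,off=(0.4,0.5,2.9)):
    s=r.sense(); R=tcpT(s)[:3,:3]; rv=np.degrees(Ro.from_matrix(R.T@Rt).as_rotvec())
    P=O+h*n-Rt@np.array(off); d=P-s['eef_pos']
    print('clock',s['clock'],'rot(deg,tool)',rv.round(2),'| shift now-axes mm',(R.T@d).round(1),'| target axes',(Rt.T@d).round(1),'force',s['contact_force'].round(1),'tcp target',P.round(1))
E
python3 -c "
from tgt import *
todo(60)"
```

```text
clock 14.45 rot(deg,tool) [-0.03 -1.85  4.08] | shift now-axes mm [155.1 -14.9 127.5] | target axes [157.7 -26.1 122.4] force [-0.7  0.4 -3.9] tcp target [ 484.  -180.3  105.8]
```

move_arm:
  increments:
    - {"tx":3,"ty":-0.3,"tz":0,"rx":0,"ry":0,"rz":0,"gripper":-1}
    - {"tx":4.5,"ty":-0.4,"tz":1,"rx":0,"ry":0,"rz":0,"gripper":-1}
    - {"tx":4.5,"ty":-0.4,"tz":2,"rx":0,"ry":0,"rz":0,"gripper":-1}
    - {"tx":2.5,"ty":-0.4,"tz":3,"rx":0,"ry":0,"rz":0,"gripper":-1}
    - {"tx":1,"ty":0,"tz":3,"rx":0,"ry":0,"rz":0,"gripper":-1}
    - {"tx":0,"ty":0,"tz":2.5,"rx":0,"ry":0,"rz":0,"gripper":-1}
    - {"tx":0,"ty":0,"tz":1.2,"rx":0,"ry":-0.9,"rz":2,"gripper":-1}
    - {"tx":0,"ty":0,"tz":0,"rx":0,"ry":-0.9,"rz":2,"gripper":-1}
    - {"tx":0,"ty":0,"tz":0,"rx":0,"ry":0,"rz":0,"gripper":-1}
    - {"tx":0,"ty":0,"tz":0,"rx":0,"ry":0,"rz":0,"gripper":-1}

```text
clock: 15.45
eef_pos: [484.1, -181.2, 106.7]
tcp_rot: [2.67, 0.001, 1.502]
contact_force: [0.1, 0.0, -2.7]
opening: 0.425
```

Run:
```python
from tgt import *
todo(60); s,p,d=grab('wrist'); cv2.imwrite('pics/w7.png',cv2.resize(p[:,:,::-1],(800,600))); np.save('d7.npy',d); np.save('T7.npy',tcpT(s))
todo(60)
```

```text
clock 15.45 rot(deg,tool) [ 0.04 -0.03  0.14] | shift now-axes mm [ 0.9 -0.5  0.7] | target axes [ 0.9 -0.5  0.7] force [ 0.1  0.  -2.7] tcp target [ 484.  -180.3  105.8]
clock 15.5 rot(deg,tool) [ 0.06 -0.01  0.12] | shift now-axes mm [ 1.2 -0.7  0.8] | target axes [ 1.2 -0.7  0.8] force [-0.3 -0.3 -3.4] tcp target [ 484.  -180.3  105.8]
```

View pics/w7.png

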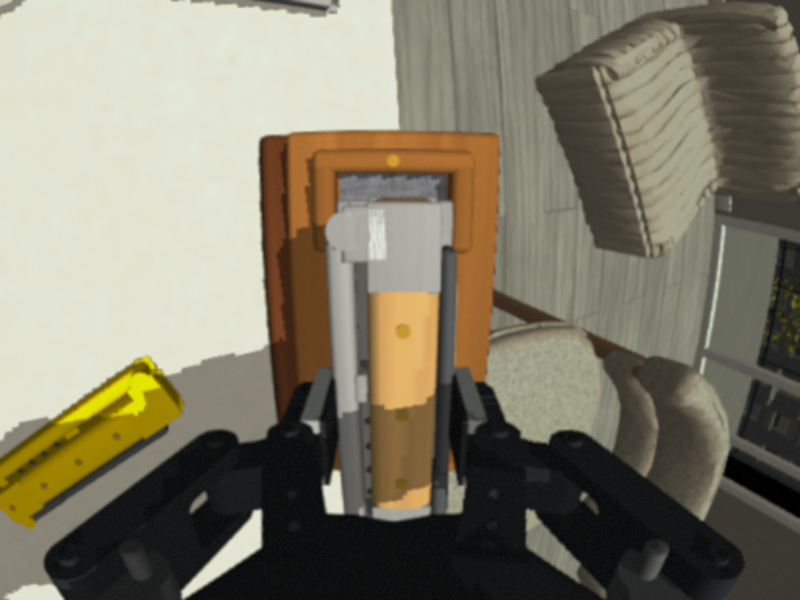

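The ninth picture shows the corkscrew parallel over the recess. The recess's +y end is at (338..448,175), with the brass stud at (393,160). I'll check the alignment in the tool frame.

Run:
```python
from tgt import *
d=np.load('d7.npy');I=np.eye(4)
c,n,e=plane(wpts(d,I,178,192,345,440)); print('floor tool',c.round(1),n.round(3),e.round(2))
c2,n2,e2=plane(wpts(d,I,140,240,293,310)); print('slab left tool',c2.round(1),n2.round(3),e2.round(2))
c3,n3,e3=plane(wpts(d,I,140,240,478,494)); print('slab right tool',c3.round(1),n3.round(3),e3.round(2))
zf=np.array([0,0,c2[2]]); nz=np.array([0,0,1.])
print('floor z by slab',c2[2],c3[2],c[2])
F=np.array([0,0,c[2]])
for k,(x,y) in dict(endL=(338,178),endR=(448,178)).items(): print(k,hit(I,x,y,F,nz).round(1))
for k,(x,y) in dict(slabTL=(290,135),slabTR=(499,135),slabR2=(490,300)).items(): print(k,hit(I,x,y,F,nz).round(1))
W=np.array([0,0,c[2]-14])
for k,(x,y) in dict(wallinL=(334,168),wallinR=(452,170),walloutL=(315,151),walloutR=(473,152),walloutL2=(315,248),walloutR2=(471,250),stud=(393,160)).items(): print(k,hit(I,x,y,W,nz).round(1))
for k,(x,y) in dict(plTL=(345,203),plTR=(452,203),woodL=(369,292),woodR=(439,292),woodL2=(371,500),woodR2=(433,505)).items(): print(k,hit(I,x,y,np.array([0,0,-17.1]),nz).round(1))
```

```text
floor tool [66.5 -1.1 63.1] [-0.013 -0.     1.   ] 0.64
slab left tool [ 64.6 -41.6  63.5] [-0.007 -0.002  1.   ] 0.63
slab right tool [64.6 40.6 63.7] [-0.002 -0.039  0.999] 0.65
floor z by slab 63.46609710536951 63.699879715345965 63.072701499656105
endL [ 68.8 -24.3  63.1]
endR [68.8 24.  63.1]
slabTL [ 88.8 -45.5  63.1]
slabTR [88.9 46.6 63.1]
slabR2 [12.8 45.4 63.1]
wallinL [ 73.5 -24.2  49.1]
wallinR [72.6 24.  49.1]
walloutL [ 80.8 -32.   49.1]
walloutR [80.4 32.6 49.1]
walloutL2 [ 40.  -33.1  49.1]
walloutR2 [39.2 32.8 49.1]
stud [76.5 -0.1 49.1]
plTL [ 64.6 -13.  -17.1]
plTR [ 64.7  15.9 -17.1]
woodL [ 39.6  -6.8 -17.1]
woodR [ 39.6  12.9 -17.1]
woodL2 [-36.   -7.8 -17.1]
woodR2 [-38.6  14.1 -17.1]
```

move_arm:
  increments:
    - {"tx":0.08,"ty":-0.06,"tz":1,"rx":0,"ry":0,"rz":0,"gripper":-1}
    - {"tx":0,"ty":0,"tz":1.2,"rx":0,"ry":0,"rz":0,"gripper":-1}
    - {"tx":0,"ty":0,"tz":1.2,"rx":0,"ry":0,"rz":0,"gripper":-1}
    - {"tx":0,"ty":0,"tz":1,"rx":0,"ry":0,"rz":0,"gripper":-1}
    - {"tx":0,"ty":0,"tz":0.7,"rx":0,"ry":0,"rz":0,"gripper":-1}
    - {"tx":0,"ty":0,"tz":0.5,"rx":0,"ry":0,"rz":0,"gripper":-1}
    - {"tx":0,"ty":0,"tz":0.1,"rx":0,"ry":0,"rz":0,"gripper":-1}
    - {"tx":0,"ty":0,"tz":0,"rx":0,"ry":0,"rz":0,"gripper":-1}
    - {"tx":0,"ty":0,"tz":0,"rx":0,"ry":0,"rz":0,"gripper":-1}

```text
clock: 16.4
eef_pos: [509.3, -183.1, 55.7]
tcp_rot: [2.67, 0.001, 1.499]
contact_force: [0.3, -0.3, -4.3]
opening: 0.425
```

```bash
python3 -c "
from tgt import *
todo(0)"
```

```text
clock 16.4 rot(deg,tool) [0.04 0.03 0.03] | shift now-axes mm [1.  0.1 3.8] | target axes [1.  0.1 3.8] force [ 0.3 -0.3 -4.3] tcp target [ 511.2 -182.3   52.4]
```

move_arm:
  increments:
    - {"tx":0,"ty":0,"tz":0.1,"rx":0,"ry":0,"rz":0,"gripper":-1}
    - {"tx":0,"ty":0,"tz":0.1,"rx":0,"ry":0,"rz":0,"gripper":-1}
    - {"tx":0,"ty":0,"tz":0.05,"rx":0,"ry":0,"rz":0,"gripper":-1}
    - {"tx":0,"ty":0,"tz":0,"rx":0,"ry":0,"rz":0,"gripper":-1}

```text
clock: 16.8
eef_pos: [510.4, -183.0, 53.0]
tcp_rot: [2.67, 0.0, 1.499]
contact_force: [0.7, 0.7, -4.4]
opening: 0.425
```

move_arm:
  increments:
    - {"tx":0,"ty":0,"tz":0.05,"rx":0,"ry":0,"rz":0,"gripper":-1}
    - {"tx":0,"ty":0,"tz":0,"rx":0,"ry":0,"rz":0,"gripper":-1}

```text
clock: 17.0
eef_pos: [510.6, -183.0, 52.5]
tcp_rot: [2.67, 0.0, 1.499]
contact_force: [0.3, -0.0, -2.5]
opening: 0.429
```

move_arm:
  increments:
    - {"tx":0,"ty":0,"tz":0.05,"rx":0,"ry":0,"rz":0,"gripper":-1}
    - {"tx":0,"ty":0,"tz":0,"rx":0,"ry":0,"rz":0,"gripper":-1}

```text
clock: 17.2
eef_pos: [510.7, -183.0, 52.4]
tcp_rot: [2.67, 0.0, 1.499]
contact_force: [-4.7, 1.1, 4.1]
opening: 0.43
```

Contact is about 9 N along the floor normal, so the corkscrew is on the floor. Releasing and backing off along the normal.

move_arm:
  increments:
    - {"tx":0,"ty":0,"tz":0,"rx":0,"ry":0,"rz":0,"gripper":0.4}
    - {"tx":0,"ty":0,"tz":0,"rx":0,"ry":0,"rz":0,"gripper":0.4}
    - {"tx":0,"ty":0,"tz":0,"rx":0,"ry":0,"rz":0,"gripper":0.4}
    - {"tx":0,"ty":0,"tz":0,"rx":0,"ry":0,"rz":0,"gripper":0.4}
    - {"tx":0,"ty":0,"tz":0,"rx":0,"ry":0,"rz":0,"gripper":0.4}

```text
clock: 17.7
eef_pos: [510.9, -183.1, 52.1]
tcp_rot: [2.67, 0.0, 1.499]
contact_force: [0.1, -0.4, -0.3]
opening: 0.701
```

move_arm:
  increments:
    - {"tx":0,"ty":0,"tz":-1,"rx":0,"ry":0,"rz":0,"gripper":0.4}
    - {"tx":0,"ty":0,"tz":-2,"rx":0,"ry":0,"rz":0,"gripper":0.4}
    - {"tx":0,"ty":0,"tz":-3,"rx":0,"ry":0,"rz":0,"gripper":0.4}
    - {"tx":-2,"ty":0,"tz":-3,"rx":0,"ry":0,"rz":0,"gripper":0.4}
    - {"tx":-4,"ty":0,"tz":-2,"rx":0,"ry":0,"rz":0,"gripper":0.4}
    - {"tx":-2,"ty":0,"tz":0,"rx":0,"ry":0,"rz":0,"gripper":0.4}
    - {"tx":0,"ty":0,"tz":0,"rx":0,"ry":0,"rz":0,"gripper":0.4}
    - {"tx":0,"ty":0,"tz":0,"rx":0,"ry":0,"rz":0,"gripper":0.4}

```text
clock: 18.5
eef_pos: [454.9, -259.1, 149.9]
tcp_rot: [2.671, -0.0, 1.498]
contact_force: [-0.1, -0.0, 0.1]
opening: 0.695
```

Run:
```python
from tgt import *
s,p,d=grab('wrist'); cv2.imwrite('pics/w8.png',cv2.resize(p[:,:,::-1],(800,600))); np.save('d8.npy',d); np.save('T8.npy',tcpT(s))
todo(0)
```

```text
clock 18.55 rot(deg,tool) [-0.06 -0.04 -0.02] | shift now-axes mm [ 79.9   1.3 109.7] | target axes [ 80.    1.2 109.6] force [-0.2 -0.7 -0. ] tcp target [ 511.2 -182.3   52.4]
```

View pics/w8.png

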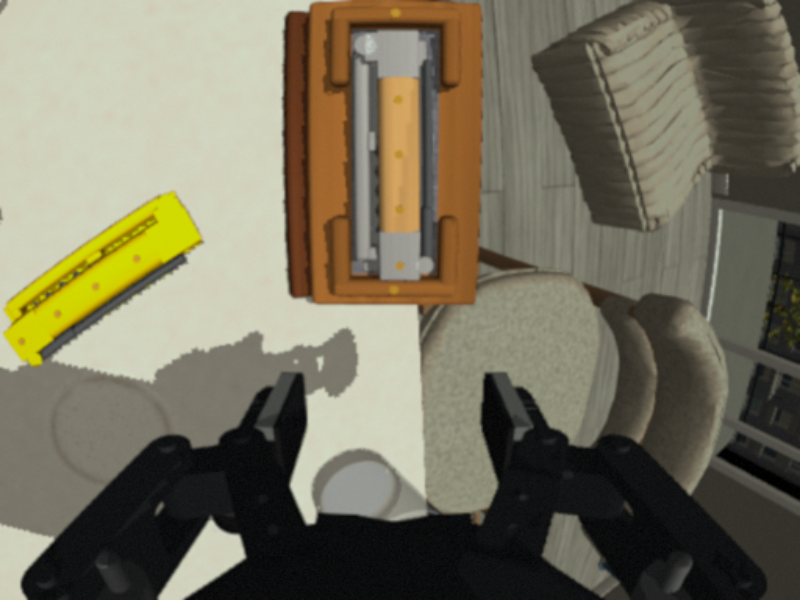

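The tenth picture shows the corkscrew lying in the recess, (355..437, 30..280), with both arms parallel to the handle. I'll check flatness and arm angles by depth.

Run:
```python
from tgt import *
d=np.load('d8.npy');I=np.eye(4)
c,n,e=plane(wpts(d,I,100,210,316,328)); print('slab',c.round(1),n.round(3))
for nm,a in (('wood',(85,225,384,415)),('blkTop',(35,70,380,412)),('blkBot',(240,275,385,412)),('slabR',(20,200,466,474))):
    q,m,e=plane(wpts(d,I,*a)); print(nm,q.round(1),m.round(3),'h',(c[2]-q[2]).round(1))
F=np.array([0,0,c[2]-15.]);W=F*[1,1,0]+[0,0,c[2]-20];nz=np.array([0,0,1.])
p=cv2.imread('pics/w8.png')
for k,(x,y) in dict(lev1=(352,70),lev2=(354,255),kn1=(438,70),kn2=(437,250)).items(): print(k,hit(I,x,y,F,nz).round(1))
for k,(x,y) in dict(w1=(380,80),w2=(381,228),w3=(419,80),w4=(418,230)).items(): print(k,hit(I,x,y,W,nz).round(1))
cv2.imwrite('pics/w8c.png',cv2.resize(p[0:310,300:490],None,fx=1.9,fy=1.9,interpolation=cv2.INTER_CUBIC))
```

```text
slab [ 80.8 -39.8 112.4] [-0.004  0.028  1.   ]
wood [79.8  2.1 92.5] [-0.005  0.002  1.   ] h 19.9
blkTop [133.1   0.6  92.5] [-0.019  0.003  1.   ] h 19.9
blkBot [27.4  1.8 92.3] [ 0.008 -0.018  1.   ] h 20.1
slabR [106.1  41.  112.6] [-0.005 -0.165  0.986] h -0.2
lev1 [124.1 -21.   97.4]
lev2 [ 27.1 -20.8  97.4]
kn1 [124.2  22.6  97.4]
kn2 [29.8 22.9 97.4]
w1 [117.6  -6.6  92.4]
w2 [42.1 -6.3 92.4]
w3 [117.7  12.7  92.4]
w4 [41.1 12.5 92.4]
```

View pics/w8c.png

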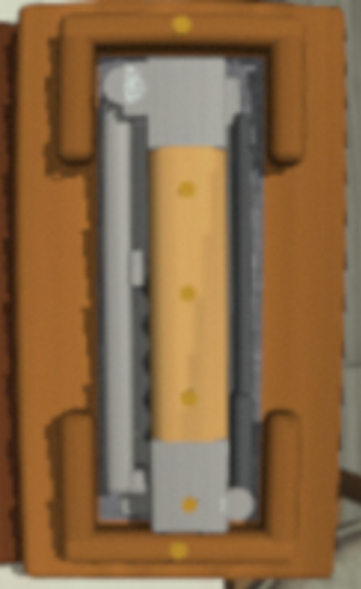

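The corkscrew's top is 20 mm above the recess floor at both ends and in the middle, so it lies flat. Both arms run parallel to the handle. Handing in.

```bash
python3 -c "
from h import *
print(r.sense()['contact_force'].round(1)); print(r.sign_off())"
```

```text
[-0.2 -0.7 -0. ]
the job is handed in; nothing more can be done
None
```

The corkscrew is in the recess of the slanted case with both arms folded, and the job was handed in at about 18.6 s of the 61 s allowed.

- **What I did:** I pushed the lever and then the foil knife in with the closed fingers, and the grip pressed both home. I then laid the corkscrew on the recess floor with about 9 N of contact, let go and backed off about 110 mm along the floor normal.
- **Last checks:** The handle top measured 19.9–20.1 mm above the slab along its whole length, so it lies flat. The outer edges of both arms measured parallel to the handle within about 0.3 mm over 95 mm. The arm was clear, with forces near zero.
- **Bystanders:** The yellow and small look-alikes and the four bystanders were never approached with the fingers low. I did not re-measure them at the end.
- **Failed or odd:** The first two move calls were refused because rows were not fully filled in; nothing moved. After the pushes the knife was still about 0.2 rad open, so I relied on the squeeze for the rest. No check disagreed at the end.

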